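# Close down the hob after cooking

### The job

Cooking is over, so close down the hob: first pull the round extractor-fan switch up until it stays out, then turn the one gas knob that is still on clockwise to off, past its click. Then lift every lidded sauce pot off the hob and stand it upright and wholly on the wooden board, and only when all of them are there push the fan switch fully home again. Leave the other gas knobs off, tip no pot over and do not disturb the jar, jug, mill, bottle, timer or ramekin standing about.

Things in the scene. Friction and masses are not known exactly. Their poses are not given: they have to be found in the camera images.
- hob_top (a point): Centre of the flat top of the cast-iron grate (200 mm front to back, 420 mm wide, its top 22 mm above the counter) on a fixed cream enamel gas hob (320 x 460 mm, 12 mm high). x points to the back of the hob, y to its left, z up. The four controls stand in a row along the hob's front edge, 167 mm in front of this point, 100 mm apart, in any order.
- board_top (a point): Centre of the top face of the fixed wooden board, 260 mm along its x, 330 mm along its y, 18 mm thick, lying on the counter left of the hob.
- fan (a joint): Extractor fan's push-pull switch: 0 = fully home (off), 0.018 m = pulled straight up to its detent (on). It snaps over half-way (9 mm) and holds itself at either end; about 9 N is needed either way.
- fan_grip (a point): Point to grip on the axis of the fan switch's round steel head: the head is a cylinder of 29 mm diameter, 26 mm tall; this point is 9 mm below its top and 17 mm above its underside, and the fixed steel base begins 4 mm below that when the switch is home. It rises with the switch. The round head tells it from the bar-shaped gas knobs.
- gas_a (a joint): Gas knob's angle: 0 = off (bar in line with the hob's x, white mark towards the back); on is about 0.9 to 1.05 rad anticlockwise seen from above (limit 1.2). Turned clockwise towards off it resists with up to about 0.14 N m, most near 0.7 rad, passes its detent at 0.4 rad and from about 0.3 rad snaps to 0 by itself when let go. Exactly one of the three gas knobs starts on, and its place in the row differs from start to start.
- gas_a_grip (a point): Point to grip on the axis of this black gas knob: a bar 42 mm long (this point's x), 13 mm wide (its y), 30 mm tall, on a round skirt of 42 mm diameter; this point is 10 mm below the bar's top and 20 mm above the skirt. It turns with the knob.
- gas_b (a joint): Gas knob's angle: 0 = off (bar in line with the hob's x, white mark towards the back); on is about 0.9 to 1.05 rad anticlockwise seen from above (limit 1.2). Turned clockwise towards off it resists with up to about 0.14 N m, most near 0.7 rad, passes its detent at 0.4 rad and from about 0.3 rad snaps to 0 by itself when let go. Exactly one of the three gas knobs starts on, and its place in the row differs from start to start.
- gas_b_grip (a point): Point to grip on the axis of this black gas knob: a bar 42 mm long (this point's x), 13 mm wide (its y), 30 mm tall, on a round skirt of 42 mm diameter; this point is 10 mm below the bar's top and 20 mm above the skirt. It turns with the knob.
- gas_c (a joint): Gas knob's angle: 0 = off (bar in line with the hob's x, white mark towards the back); on is about 0.9 to 1.05 rad anticlockwise seen from above (limit 1.2). Turned clockwise towards off it resists with up to about 0.14 N m, most near 0.7 rad, passes its detent at 0.4 rad and from about 0.3 rad snaps to 0 by itself when let go. Exactly one of the three gas knobs starts on, and its place in the row differs from start to start.
- gas_c_grip (a point): Point to grip on the axis of this black gas knob: a bar 42 mm long (this point's x), 13 mm wide (its y), 30 mm tall, on a round skirt of 42 mm diameter; this point is 10 mm below the bar's top and 20 mm above the skirt. It turns with the knob.
- pot_1_center (a point): Centre, half-way up (36 mm over its foot), of a small lidded aluminium sauce pot, 73 mm diameter, 72 mm tall in all, 0.32 kg, at the start upright on the grate; may be absent. Lid and pot are one. Its lid top is 46 mm above the foot, and on it stands a black round grip, 24 mm diameter and 26 mm tall (centre 59 mm above the foot). z is the pot's upward axis.
- pot_2_center (a point): Centre, half-way up (36 mm over its foot), of a small lidded aluminium sauce pot, 73 mm diameter, 72 mm tall in all, 0.32 kg, at the start upright on the grate; may be absent. Lid and pot are one. Its lid top is 46 mm above the foot, and on it stands a black round grip, 24 mm diameter and 26 mm tall (centre 59 mm above the foot). z is the pot's upward axis.
- pot_3_center (a point): Centre, half-way up (36 mm over its foot), of a small lidded aluminium sauce pot, 73 mm diameter, 72 mm tall in all, 0.32 kg, at the start upright on the grate; may be absent. Lid and pot are one. Its lid top is 46 mm above the foot, and on it stands a black round grip, 24 mm diameter and 26 mm tall (centre 59 mm above the foot). z is the pot's upward axis.
- pot_4_center (a point): Centre, half-way up (36 mm over its foot), of a small lidded aluminium sauce pot, 73 mm diameter, 72 mm tall in all, 0.32 kg, at the start upright on the grate; may be absent. Lid and pot are one. Its lid top is 46 mm above the foot, and on it stands a black round grip, 24 mm diameter and 26 mm tall (centre 59 mm above the foot). z is the pot's upward axis.
- pot_5_center (a point): Centre, half-way up (36 mm over its foot), of a small lidded aluminium sauce pot, 73 mm diameter, 72 mm tall in all, 0.32 kg, at the start upright on the grate; may be absent. Lid and pot are one. Its lid top is 46 mm above the foot, and on it stands a black round grip, 24 mm diameter and 26 mm tall (centre 59 mm above the foot). z is the pot's upward axis.
- jug: Bystander, loose: glass measuring jug, 90 mm diameter, 100 mm tall; origin at the centre of its foot.
- salt: Bystander, loose: salt jar, 48 mm diameter, 85 mm tall; origin at the centre of its foot.
- mill: Bystander, loose: wooden pepper mill, 52 mm diameter, 135 mm tall; origin at the centre of its foot.
- timer: Bystander, loose: white round kitchen timer, 62 mm diameter, 34 mm tall; origin at the centre of its foot.
- ramekin: Bystander, loose: white ramekin, 80 mm diameter, 45 mm tall; origin at the centre of its foot.
- oil: Bystander, loose: amber oil bottle, 60 mm diameter, 190 mm tall; origin at the centre of its foot.
Mind the look-alikes: they are no part of the job. What is shaped like the part that bears pot_4_center but purple, red or turquoise is not meant.

How it is judged:
By the outcome, as a careful person would: the job done as asked, in the order asked, and still so for the second after the job is handed in, with the robot touching nothing.
Of pot_1, pot_2, pot_3, pot_4, pot_5 only 3 to 5 are there at a start; the rules pass over those that are not, and their reading is None.
At some moment in a run one of pot_1, pot_2, pot_3, pot_4, pot_5 may be knocked a few centimetres aside while the robot is not near it.
It also fails if it takes over 210 s, if anything falls off the work surface, if the arm or the gripper's body presses on something with over 40 N, if the wrist force passes 120 N, or if a joint passes its speed limit or range.

### The arm

A 7-joint arm with a two-finger parallel gripper is mounted at the origin on the work surface. World frame = base frame: x ahead of the robot, y to its left, z up, the work surface at z = 0. Lengths are in m, angles in degrees, forces in N, time in s.
With the tool pointing down it reaches from about 0.425 to 0.875 m from the base axis. Payload 4.7 kg.
Tool frame: the origin (TCP) lies between the finger pads; the fingertips stand 17 mm ahead of it and the grasp point (between the pads) lies 2 mm behind it; z points along the fingers, y is the line along which they close (so a half turn about z gives the same grasp; the last joint's range is limited). The gripper opens to 87 mm and grips with 3 to 60 N. Pads are 19 mm wide; open, the fingers measure 117 mm over their backs; the gripper's body (75 mm by 190 mm) begins 51 mm behind the grasp point.
Start: joints at [0.808, 18.392, -4.016, 83.108, 1.295, 78.541, -3.26], TCP at [0.65, -0, 0.24] pointing down, gripper open.
Joint ranges: [-163.93, 163.93], [-17.29, 119.83], [-79.2, 71.16], [3.27, 140.29], [-89.18, 269.18], [5.43, 117.66], [-154.24, 154.24]. Speed limits (degrees/s): [147.25, 147.25, 180, 180, 180, 180, 180].

### API

Orientations are given as [roll, pitch, yaw] about the fixed x, y, z axes, in that order (R = Rz(yaw) Ry(pitch) Rx(roll)).
In Python, from cell import env, cams gives the robot as it stands.
- The arm moves only by the shell command python3 -m pendant 'ROWS' [FORCE]. ROWS is JSON, a list of rows, each an object of numbers: "tx", "ty", "tz": the shift along the tool's x, y, z each as a share of 0.05 m, from -1 to 1; "spin": the turn about the tool's z as a share of 4 degrees, from -1 to 1; "claw": the closure, from 0 (fully open) to 1 (shut). A call has 1 to 10 rows; each row shifts and turns the commanded pose from where the row before left it, along the tool's axes as they then stand; what a row does not reach is not made up. A row lasts 1/8 s, in which the tool goes at most 62.5 mm and 10.7 degrees, less where a joint would pass 70% of its speed; a pose out of reach is approached as far as the arm can. A call with a number of a shift or a turn outside -1 to 1 is refused whole. A call with a gripper value outside its range is refused whole. The fingers move at their own pace and stop on an object; FORCE is the grip in N (left out, the last holds). Time passes only in rows, so rows that do not move let the fingers close. It gives the time, the measured TCP pose, the force, the opening and the grip force at its end, in the units of the state.
- env.get_obs(): the state, without advancing time (a new reading comes with each control period).
- cams.read_camera(name): name is "scene" or "side" or "wrist"; returns the picture (384x512x3 uint8, red, green, blue); there is no depth.
- cams.camera_info(name): a dict with "fx", "fy", "cx", "cy" (pixels), "rvec" (rotation vector, rad) and "tvec" (3), from world to camera coordinates, as OpenCV has them. Camera axes: x right, y down, z forward; pixel columns grow to the right and rows downward; lengths in m; the calibration is good to about 2 mm. A picture is of the moment at which its call begins: read the wrist's pose just before it. camera_info takes no time and is no camera call; for the wrist camera it gives the pose at the moment of the call.
- env.sign_off(): hands the job in; it is judged then, once.
The state is a dict: "time_s": time; "qpos": joint angles; "joint_velocities": joint speeds; "effort": joint torques, N m; "tool_pos": TCP position; "tool_rot": TCP orientation; "force": force on the tool from outside, world axes, zero at the start; "wrist_torque": the same for the moment, N m; "grip_width": finger opening in m; "grasp_force": force on a finger pad.
Only numpy, scipy, OpenCV 4.12 (cv2) and the standard library are available. Lean on these libraries where they do the work, as an engineer would, in place of code of your own. Each camera call takes 0.05 s, during which the arm holds its last target. There are 200 camera calls.

## Working session

There is one attempt and no reset: what is moved stays moved. The work goes in short steps, Python scripts to look and compute and a shell command to move; the robot and the scene stay as the last step left them, time stands still between calls to the robot, and variables do not carry over. Pictures are saved under pics/ and viewed, at most 14 in all, crops included, and the job is handed in when it is done.

```bash
ls; mkdir -p pics; cat > h.py <<'E'
import numpy as np, cv2
from cell import env, cams
def info(n):
    c=cams.camera_info(n);K=np.array([[c['fx'],0,c['cx']],[0,c['fy'],c['cy']],[0,0,1]]);R=cv2.Rodrigues(np.array(c['rvec'],float))[0]
    return K,R,np.array(c['tvec'],float)
def ray(n,uv,z,I=None):
    K,R,t=I or info(n);d=R.T@np.linalg.solve(K,[uv[0],uv[1],1]);o=-R.T@t
    return o+d*(z-o[2])/d[2]
def proj(n,P,I=None):
    K,R,t=I or info(n);p=K@(R@np.array(P,float)+t);return p[:2]/p[2]
def snap(n,f,crop=None,size=(800,600)):
    im=cams.read_camera(n)
    np.save('pics/'+f+'.npy',im)
    if crop: a,b,c,d=crop;im=im[b:d,a:c]
    cv2.imwrite('pics/'+f+'.png',cv2.resize(im[:,:,::-1],size,interpolation=cv2.INTER_CUBIC))
E
python3 - <<'E'
from h import *
o=env.get_obs();print(o)
for n in('scene','side','wrist'):
    snap(n,n+'0');K,R,t=info(n);print(n,K[0,0],-R.T@t,R[2])
E
```

```text
pics
{'time_s': 0.0, 'qpos': array([ 0.80735646, 18.43919626, -4.01402893, 83.17451644,  1.29550202,
       78.54072651, -3.26096285]), 'joint_velocities': array([ 0.04465128,  0.00268079,  0.01378086, -0.04958358,  0.01066594,
        0.02517396, -0.05336249]), 'effort': array([-2.58547143e-04, -4.91284704e+01, -4.03903294e-01, -3.12526345e+01,
       -6.40594075e-02,  4.37659642e-02,  1.61017233e-04]), 'tool_pos': array([ 6.49481853e-01, -6.27825493e-05,  2.38463111e-01]), 'tool_rot': array([-1.79890825e+02,  6.70580093e-03,  9.00001025e+01]), 'force': array([-0.30691879, -0.70036613, -0.14736133]), 'wrist_torque': array([-0.03055476, -0.04770749,  0.00152421]), 'grasp_force': 0.0, 'grip_width': 0.08706339575498946}
scene 346.8803814671861 [ 0.8946501  -0.8336219   0.78546676] [-0.34976028  0.67749424 -0.64704659]
side 484.28313228018663 [0.41597214 0.93704471 1.13463666] [ 0.07765833 -0.68555843 -0.72386382]
wrist 304.37015479474405 [0.64874926 0.08159546 0.38438593] [-0.00192157 -0.29501839 -0.95548964]
```

View pics/scene0.png

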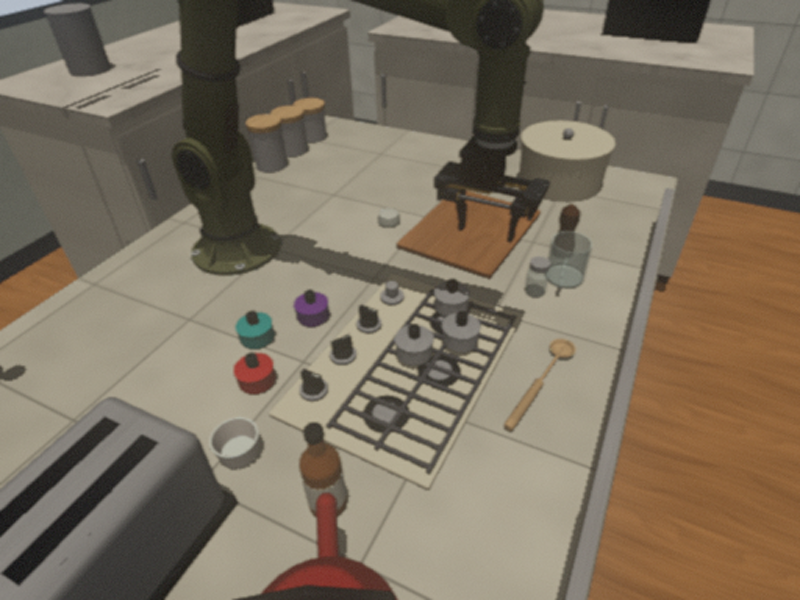

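View pics/side0.png

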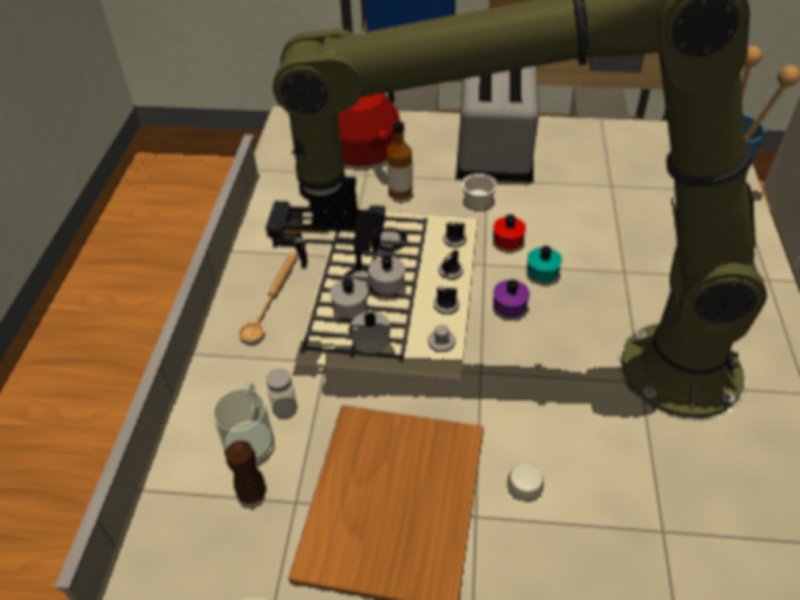

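View pics/wrist0.png

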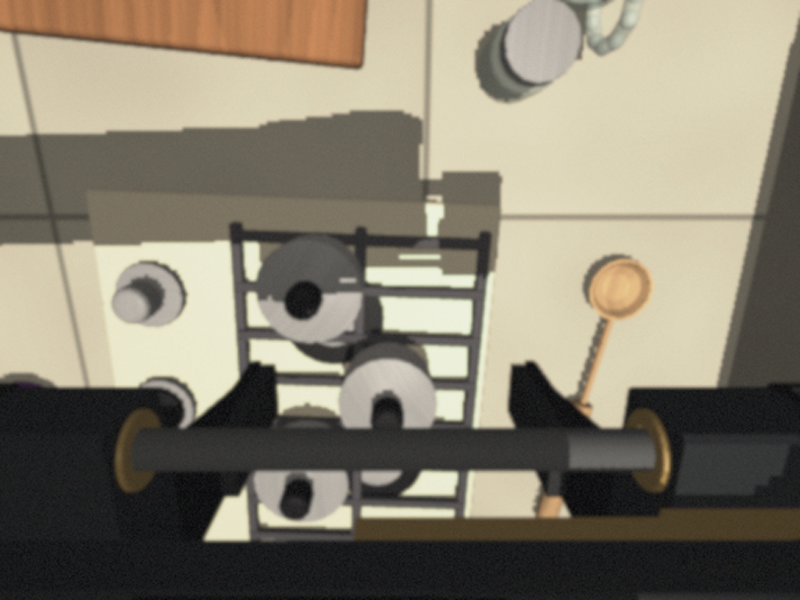

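Side view: grey pots at about (387,275), (349,298), (370,330). Purple, red and turquoise look-alikes are at (511,297), (509,232) and (544,264). The round head at (442,338) is the fan. The knob at (452,263) looks turned, and those at (447,298) and (455,232) look off. I'll check this in enlarged crops.

```bash
python3 - <<'E'
import numpy as np,cv2
for n,(a,b,c,d) in dict(side0=(180,125,330,237),scene0=(180,170,340,290)).items():
    im=np.load(f'pics/{n}.npy')[b:d,a:c]
    cv2.imwrite(f'pics/{n}c.png',cv2.resize(im[:,:,::-1],(800,600 if n=='scene0' else 597),interpolation=cv2.INTER_CUBIC))
E
```

```text
(no output)
```

View pics/side0c.png

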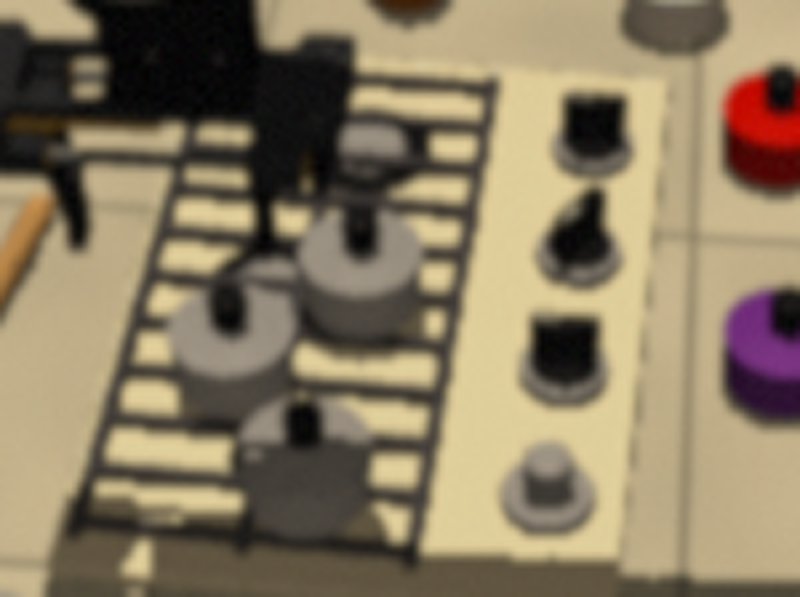

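View pics/scene0c.png

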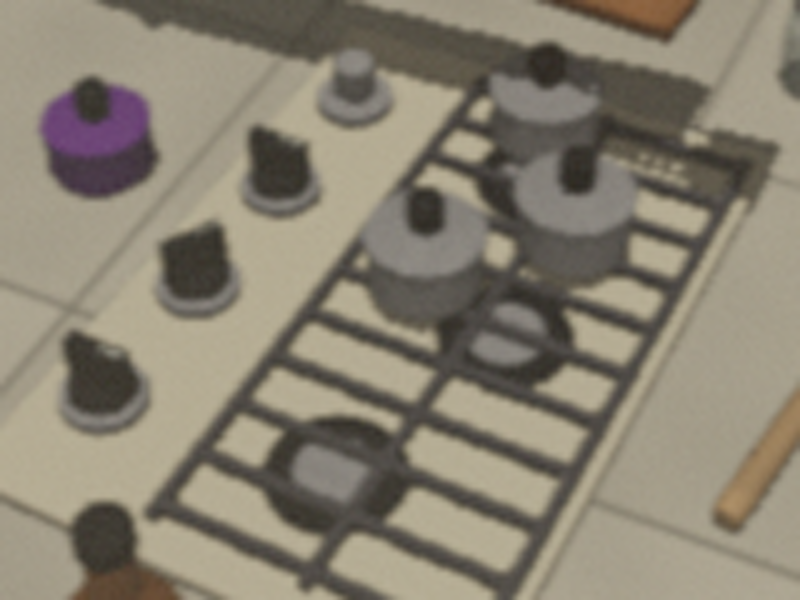

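```bash
cat > m.py <<'E'
from h import *
from scipy.optimize import least_squares
S=lambda u,v:np.array([180+u/5.3333,125+v/5.3333])-.4
C=lambda u,v:np.array([180+u/5,170+v/5])-.4
Is,Ic=info('side'),info('scene')
gr=[('c',C(158,512),(-.1,-.21)),('c',C(480,88),(-.1,.21)),('c',C(745,160),(.1,.21)),('c',C(505,590),(.1,-.21)),
 ('s',S(78,528),(.1,.21)),('s',S(412,558),(-.1,.21)),('s',S(490,82),(-.1,-.21))]
def f(p):
    c,s=np.cos(p[2]),np.sin(p[2]);r=[]
    for k,uv,(x,y) in gr: r+=list(proj(0,[p[0]+c*x-s*y,p[1]+s*x+c*y,.022],Is if k=='s' else Ic)-uv)
    return r
s=least_squares(f,[.6,-.1,0],loss='soft_l1');p=s.x;print('hob',p[:2],np.degrees(p[2]),np.round(s.fun,1))
R=np.array([[np.cos(p[2]),-np.sin(p[2])],[np.sin(p[2]),np.cos(p[2])]])
print('controls',[np.round(p[:2]+R@[-.167,y],4) for y in(.15,.05,-.05,-.15)])
def tri(a,b): 
    q=least_squares(lambda P:np.r_[proj(0,P,Is)-a,proj(0,P,Ic)-b],[.6,0,.05]);return np.round(q.x,4),round(float(q.cost),2)
for n,a,b in[('fanhead',S(547,472),C(355,72)),('gasskirt',S(579,256),C(197,285)),('fanskirt',S(547,495),C(355,100)),
 ('potN',S(361,230),C(427,211)),('potB',S(229,305),C(578,168)),('potL',S(303,423),C(547,64))]: print(n,tri(a,b), ray(0,a,.081,Is)[:2],ray(0,b,.081,Ic)[:2])
b=[(343,407),(483,426),(460,600),(291,579)]
print('board',[np.round(ray(0,np.array(q)*.64,.018,Is)[:2],3) for q in b])
for n,q,z in[('salt',(279,378),.085),('jug',(240,408),.1),('mill',(240,450),.125),('timer',(526,476),.034),('purple',(513,283),.06),('oil',(398,130),.18)]: print(n,np.round(ray(0,np.array(q)*.64,z,Is)[:2],3))
E
python3 m.py
```

```text
hob [ 0.62020499 -0.1733303 ] -0.5645501379419215 [-0.5  0.5 -0.4 -3.7  2.  -1.9 -1.6 13.7 -2.8  1.8  1.1  0.9 -0.9 -1.6]
controls [array([ 0.4547, -0.0217]), array([ 0.4537, -0.1217]), array([ 0.4527, -0.2217]), array([ 0.4517, -0.3217])]
fanhead (array([ 0.4549, -0.0195,  0.0394]), 0.01) [0.45325596 0.01666767] [ 0.47975327 -0.06485323]
gasskirt (array([ 0.4467, -0.2203,  0.0152]), 0.0) [ 0.44497834 -0.15226648] [ 0.48491394 -0.27272464]
fanskirt (array([ 0.455 , -0.0221,  0.0165]), 0.04) [0.45224361 0.03300359] [ 0.49251591 -0.09007988]
potN (array([ 0.576 , -0.1636,  0.081 ]), 0.17) [ 0.57475237 -0.16426481] [ 0.5771455  -0.16343718]
potB (array([ 0.644 , -0.0936,  0.0831]), 0.06) [ 0.64367559 -0.09596779] [ 0.64393003 -0.09117491]
potL (array([ 0.5895, -0.0071,  0.0821]), 0.01) [ 0.58946599 -0.00823241] [ 0.58930748 -0.00578028]
board [array([0.62 , 0.152]), array([0.368, 0.172]), array([0.395, 0.482]), array([0.651, 0.473])]
salt [0.729 0.148]
jug [0.777 0.226]
mill [0.748 0.322]
timer [0.297 0.275]
purple [ 0.319 -0.146]
oil [ 0.581 -0.486]
```

```bash
python3 - <<'E'
from h import *
for n,q,z in[('fan',(131,303),.052),('potL',(302,300),.094),('board corner',(362,68),.018),('grateFL',(236,228),.022),('grateBL',(486,236),.022)]: print(n,np.round(ray('wrist',np.array(q)*.64-.2,z)[:2],4))
E
python3 -m pendant '[{"ty":-0.95,"tx":-0.1},{"ty":-1,"tx":-0.1},{"ty":-1,"tx":-0.1},{"ty":-0.95,"tx":-0.1},{"claw":0},{"claw":0}]'
```

```text
fan [ 0.457  -0.0171]
potL [ 0.5905 -0.0027]
board corner [0.6267 0.1438]
grateFL [0.5292 0.0333]
grateBL [0.7191 0.0272]invalid input at $[0]: expected keys tx, ty, tz, spin, claw
```

```bash
python3 -m pendant '[{"tx":-0.1,"ty":-0.95,"tz":0,"spin":0,"claw":0},{"tx":-0.1,"ty":-1,"tz":0,"spin":0,"claw":0},{"tx":-0.1,"ty":-1,"tz":0,"spin":0,"claw":0},{"tx":-0.1,"ty":-0.95,"tz":0,"spin":0,"claw":0},{"tx":0,"ty":0,"tz":0,"spin":0,"claw":0},{"tx":0,"ty":0,"tz":0,"spin":0,"claw":0}]'
python3 - <<'E'
from h import *
print(env.get_obs()['tool_pos']);snap('wrist','wrist1');print(proj('wrist',[.455,-.02,.052])*1.5625,proj('wrist',[.4527,-.2217,.05])*1.5625)
E
```

```text
time_s: 0.9
tool_pos: [0.4556, -0.0199, 0.2399]
tool_rot: [179.9, 0.0, 90.0]
force: [0.6, -0.6, -0.2]
grip_width: 0.0868
grasp_force: 0.0
[ 0.45560541 -0.01993777  0.23993774]
[392.65458958 279.74463789] [390.00136837 510.10490799]
```

View pics/wrist1.png

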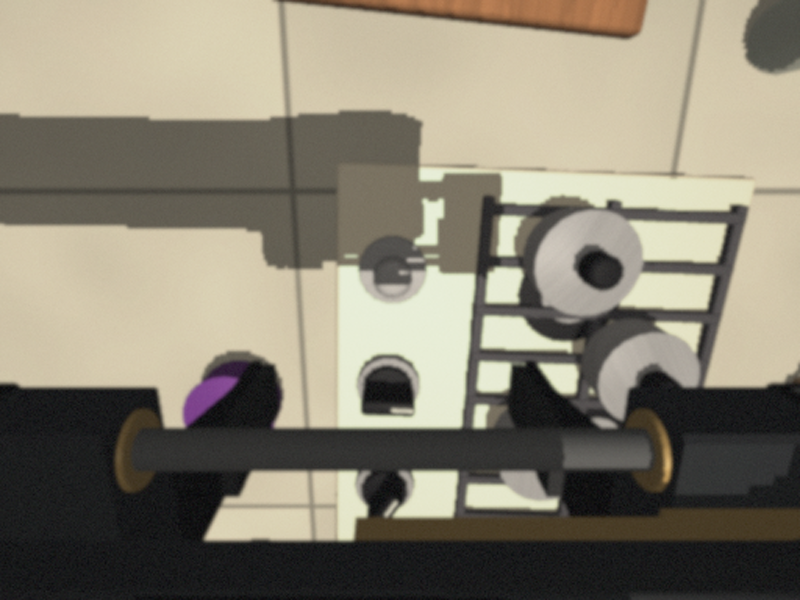

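The picture shows the fan head at (395,275), under the tool to within 2 mm. The on knob is at (383,490), with its bar diagonal.

```bash
python3 -m pendant '[{"tx":0.04,"ty":0.02,"tz":1,"spin":0,"claw":0},{"tx":0,"ty":0,"tz":1,"spin":0,"claw":0},{"tx":0,"ty":0,"tz":1,"spin":0,"claw":0},{"tx":0,"ty":0,"tz":0.5,"spin":0,"claw":0},{"tx":0,"ty":0,"tz":0.36,"spin":0,"claw":0},{"tx":0,"ty":0,"tz":0,"spin":0,"claw":0},{"tx":0,"ty":0,"tz":0,"spin":0,"claw":0}]' 35
python3 -m pendant '[{"tx":0,"ty":0,"tz":0,"spin":0,"claw":1},{"tx":0,"ty":0,"tz":0,"spin":0,"claw":1},{"tx":0,"ty":0,"tz":0,"spin":0,"claw":1},{"tx":0,"ty":0,"tz":0,"spin":0,"claw":1},{"tx":0,"ty":0,"tz":0,"spin":0,"claw":1},{"tx":0,"ty":0,"tz":0,"spin":0,"claw":1},{"tx":0,"ty":0,"tz":0,"spin":0,"claw":1},{"tx":0,"ty":0,"tz":0,"spin":0,"claw":1}]'
```

```text
time_s: 1.82
tool_pos: [0.4571, -0.0179, 0.047]
tool_rot: [180.0, -0.0, 90.0]
force: [-0.4, -0.5, 0.5]
grip_width: 0.0871
grasp_force: 0.0
time_s: 2.82
tool_pos: [0.4555, -0.018, 0.0465]
tool_rot: [-179.9, 0.0, 90.0]
force: [-2.4, 0.6, 3.4]
grip_width: 0.028
grasp_force: 35.0
```

```bash
python3 -m pendant '[{"tx":0,"ty":0,"tz":-0.1,"spin":0,"claw":1},{"tx":0,"ty":0,"tz":-0.1,"spin":0,"claw":1},{"tx":0,"ty":0,"tz":-0.1,"spin":0,"claw":1},{"tx":0,"ty":0,"tz":-0.08,"spin":0,"claw":1},{"tx":0,"ty":0,"tz":0,"spin":0,"claw":1},{"tx":0,"ty":0,"tz":0,"spin":0,"claw":1}]'
python3 -m pendant '[{"tx":0,"ty":0,"tz":-0.02,"spin":0,"claw":1},{"tx":0,"ty":0,"tz":0,"spin":0,"claw":1}]'
```

```text
time_s: 3.58
tool_pos: [0.4555, -0.018, 0.0648]
tool_rot: [-179.9, 0.0, 90.0]
force: [1.5, -0.0, -13.4]
grip_width: 0.0283
grasp_force: 35.0
time_s: 3.82
tool_pos: [0.4554, -0.018, 0.0649]
tool_rot: [-179.9, -0.0, 90.0]
force: [5.2, -0.4, -23.8]
grip_width: 0.028
grasp_force: 35.0
```

```bash
python3 -m pendant '[{"tx":0,"ty":0,"tz":0.02,"spin":0,"claw":0},{"tx":0,"ty":0,"tz":0,"spin":0,"claw":0},{"tx":0,"ty":0,"tz":0,"spin":0,"claw":0},{"tx":0,"ty":0,"tz":0,"spin":0,"claw":0},{"tx":0,"ty":0,"tz":0,"spin":0,"claw":0},{"tx":0,"ty":0,"tz":-0.2,"spin":0,"claw":0},{"tx":0,"ty":0,"tz":-0.8,"spin":0,"claw":0},{"tx":0,"ty":0,"tz":-1,"spin":0,"claw":0},{"tx":0,"ty":0,"tz":-1,"spin":0,"claw":0},{"tx":0,"ty":0,"tz":-0.5,"spin":0,"claw":0}]'
python3 -m pendant '[{"tx":-0.7,"ty":0,"tz":0,"spin":0,"claw":0},{"tx":-0.7,"ty":0,"tz":0,"spin":0,"claw":0},{"tx":-0.7,"ty":0,"tz":0,"spin":0,"claw":0},{"tx":-0.7,"ty":0,"tz":0,"spin":0,"claw":0},{"tx":-0.7,"ty":0,"tz":0,"spin":0,"claw":0},{"tx":-0.58,"ty":0,"tz":0,"spin":0,"claw":0},{"tx":0,"ty":0,"tz":0,"spin":0,"claw":0},{"tx":0,"ty":0,"tz":0,"spin":0,"claw":0}]'
python3 - <<'E'
from h import *
print(env.get_obs()['tool_pos']);snap('wrist','wrist2')
im=np.load('pics/wrist2.npy')[110:260,150:350];cv2.imwrite('pics/wrist2c.png',cv2.resize(im[:,:,::-1],(800,600),interpolation=cv2.INTER_CUBIC))
for y in(-.0217,-.1217,-.2217):print((proj('wrist',[.4527,y,.05])-[150,110])*4)
K,R,t=info('wrist');np.savez('w2.npz',K=K,R=R,t=t)
E
```

```text
time_s: 5.08
tool_pos: [0.4572, -0.018, 0.2445]
tool_rot: [179.7, 0.0, 90.0]
force: [0.2, -0.4, -0.2]
grip_width: 0.087
grasp_force: 0.0
time_s: 6.08
tool_pos: [0.4562, -0.2212, 0.2409]
tool_rot: [180.0, -0.0, 90.0]
force: [-0.3, 0.2, -0.3]
grip_width: 0.0871
grasp_force: 0.0
[ 0.45615889 -0.2211684   0.24087173]
[ 395.23942031 -549.02083141]
[395.7629353  -97.91716231]
[396.19733383 276.39641682]
```

View pics/wrist2c.png

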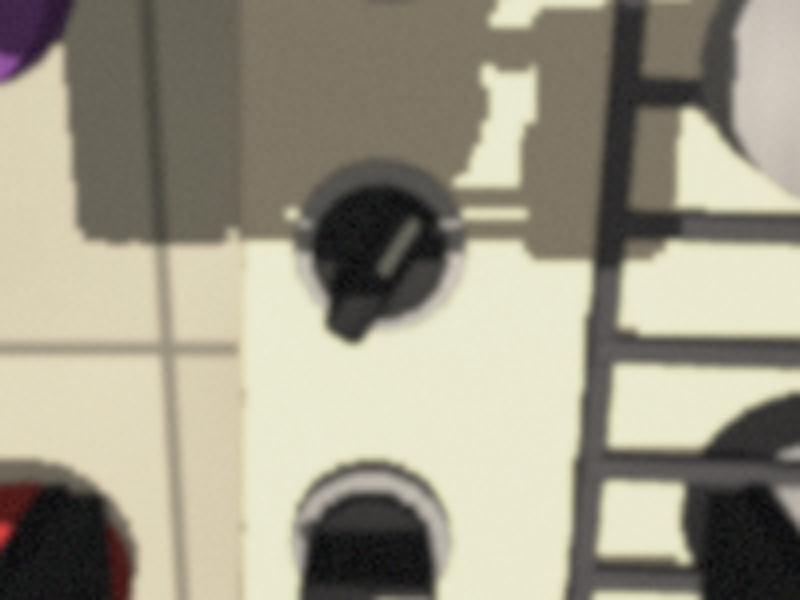

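```bash
python3 - <<'E'
from h import *
w=np.load('w2.npz');I=(w['K'],w['R'],w['t'])
g=lambda u,v,z:ray(0,(150+u/4-.4,110+v/4-.4),z,I)[:2]
a,b=g(385,275,.052),g(416,222,.052);print(a,b,np.degrees(np.arctan2(*(b-a)[::-1])))
print('skirt',g(380,244,.018),g(380,244,.022),'mid',g(388,270,.05)); print('next',g(371,535,.02))
E
```

```text
[ 0.44910319 -0.22034437] [ 0.45780234 -0.20517431] 60.16824871601005
skirt [ 0.44699958 -0.21876188] [ 0.44708675 -0.2178992 ] mid [ 0.44992456 -0.21937215]
next [ 0.44353553 -0.31636975]
```

```bash
python3 -m pendant '[{"tx":0.04,"ty":-0.16,"tz":0,"spin":0.9,"claw":0.3},{"tx":0,"ty":0,"tz":0,"spin":1,"claw":0.3},{"tx":0,"ty":0,"tz":0.5,"spin":1,"claw":0.3},{"tx":0,"ty":0,"tz":0.5,"spin":1,"claw":0.3},{"tx":0,"ty":0,"tz":0.5,"spin":1,"claw":0.3},{"tx":0,"ty":0,"tz":0.5,"spin":1,"claw":0.3},{"tx":0,"ty":0,"tz":0.5,"spin":1,"claw":0.3},{"tx":0,"ty":0,"tz":0.5,"spin":1,"claw":0.3},{"tx":0,"ty":0,"tz":0,"spin":0,"claw":0.3},{"tx":0,"ty":0,"tz":0,"spin":0,"claw":0.3}]'
python3 - <<'E'
from h import *
o=env.get_obs();print(o['tool_pos'],o['tool_rot'],o['qpos'].round(1));snap('side','side3',(240,125,330,192))
E
```

```text
time_s: 7.38
tool_pos: [0.4488, -0.2196, 0.0916]
tool_rot: [179.9, -0.0, 58.5]
force: [0.1, 0.6, 0.3]
grip_width: 0.0611
grasp_force: 0.0
[ 0.44882919 -0.21964329  0.09160264] [ 1.79922753e+02 -2.50904789e-02  5.85298769e+01] [ 14.1   7.5   9.5 114.4  -1.5  58.1  -7.2]
```

View pics/side3.png

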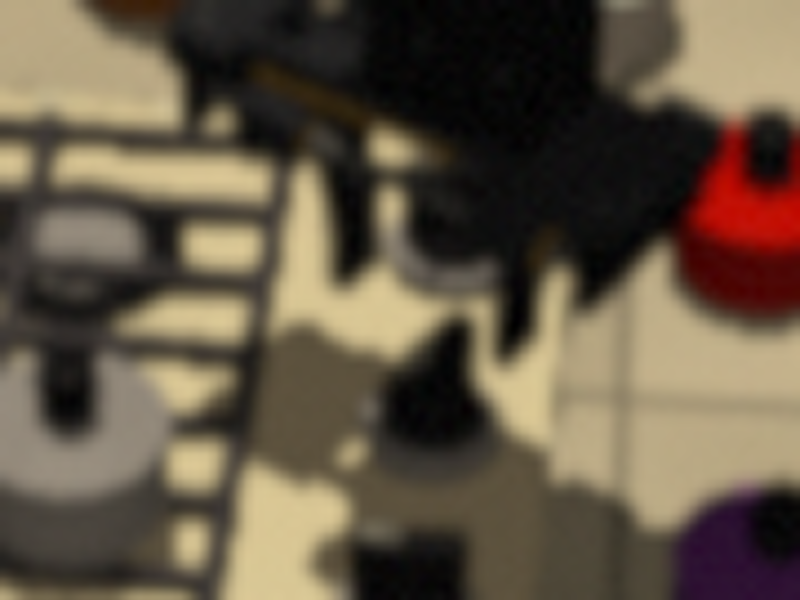

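The tool straddles the knob at (435,410) and is clear of the red pot, so I can descend and grip.

```bash
python3 -m pendant '[{"tx":0,"ty":0,"tz":0.3,"spin":0,"claw":0.3},{"tx":0,"ty":0,"tz":0.3,"spin":0,"claw":0.3},{"tx":0,"ty":0,"tz":0.3,"spin":0,"claw":0.3},{"tx":0,"ty":0,"tz":0,"spin":0,"claw":0.3},{"tx":0,"ty":0,"tz":0,"spin":0,"claw":1},{"tx":0,"ty":0,"tz":0,"spin":0,"claw":1},{"tx":0,"ty":0,"tz":0,"spin":0,"claw":1},{"tx":0,"ty":0,"tz":0,"spin":0,"claw":1},{"tx":0,"ty":0,"tz":0,"spin":0,"claw":1},{"tx":0,"ty":0,"tz":0,"spin":0,"claw":1}]' 30
```

```text
time_s: 8.68
tool_pos: [0.4485, -0.22, 0.0474]
tool_rot: [180.0, -0.0, 58.4]
force: [-5.1, 2.6, 10.5]
grip_width: 0.0126
grasp_force: 34.2
```

Gripped at 12.6 mm. I'll turn it clockwise by about 62°, so positive spin.

```bash
python3 -m pendant '[{"tx":0,"ty":0,"tz":0,"spin":0.7,"claw":1},{"tx":0,"ty":0,"tz":0,"spin":0.8,"claw":1},{"tx":0,"ty":0,"tz":0,"spin":0.8,"claw":1},{"tx":0,"ty":0,"tz":0,"spin":0.8,"claw":1},{"tx":0,"ty":0,"tz":0,"spin":0.8,"claw":1},{"tx":0,"ty":0,"tz":0,"spin":0.8,"claw":1},{"tx":0,"ty":0,"tz":0,"spin":0.8,"claw":1},{"tx":0,"ty":0,"tz":0,"spin":0.8,"claw":1},{"tx":0,"ty":0,"tz":0,"spin":0.8,"claw":1},{"tx":0,"ty":0,"tz":0,"spin":0.8,"claw":1}]'
python3 -m pendant '[{"tx":0,"ty":0,"tz":0,"spin":0.8,"claw":1},{"tx":0,"ty":0,"tz":0,"spin":0.8,"claw":1},{"tx":0,"ty":0,"tz":0,"spin":0.8,"claw":1},{"tx":0,"ty":0,"tz":0,"spin":0.8,"claw":1},{"tx":0,"ty":0,"tz":0,"spin":0.8,"claw":1},{"tx":0,"ty":0,"tz":0,"spin":0.8,"claw":1},{"tx":0,"ty":0,"tz":0,"spin":0.8,"claw":1},{"tx":0,"ty":0,"tz":0,"spin":0.6,"claw":1},{"tx":0,"ty":0,"tz":0,"spin":0,"claw":1},{"tx":0,"ty":0,"tz":0,"spin":0,"claw":1}]'
```

```text
time_s: 9.93
tool_pos: [0.4487, -0.2202, 0.0473]
tool_rot: [180.0, -0.1, 26.7]
force: [-2.7, 1.8, 10.7]
grip_width: 0.0127
grasp_force: 34.8
time_s: 11.18
tool_pos: [0.4487, -0.2204, 0.0474]
tool_rot: [180.0, -0.1, 2.0]
force: [-2.6, 1.8, 10.1]
grip_width: 0.0123
grasp_force: 34.8
```

```bash
python3 -m pendant '[{"tx":0,"ty":0,"tz":0,"spin":0,"claw":0.4},{"tx":0,"ty":0,"tz":0,"spin":0,"claw":0.4},{"tx":0,"ty":0,"tz":0,"spin":0,"claw":0.4},{"tx":0,"ty":0,"tz":-0.2,"spin":0,"claw":0.4},{"tx":0,"ty":0,"tz":-0.8,"spin":0,"claw":0.4},{"tx":0,"ty":0,"tz":-1,"spin":-1,"claw":0.4},{"tx":0,"ty":0,"tz":-1,"spin":-1,"claw":0.4},{"tx":0,"ty":0,"tz":-0.85,"spin":-1,"claw":0.4},{"tx":0,"ty":0,"tz":0,"spin":-1,"claw":0.4},{"tx":0,"ty":0,"tz":0,"spin":-1,"claw":0.4}]'
python3 -m pendant '[{"tx":0,"ty":0,"tz":0,"spin":-1,"claw":0.4},{"tx":0,"ty":0,"tz":0,"spin":-1,"claw":0.4},{"tx":0,"ty":0,"tz":0,"spin":-1,"claw":0.4},{"tx":0,"ty":0,"tz":0,"spin":-1,"claw":0.4},{"tx":0,"ty":0,"tz":0,"spin":-1,"claw":0.4},{"tx":0,"ty":0,"tz":0,"spin":-1,"claw":0.4},{"tx":0,"ty":0,"tz":0,"spin":-1,"claw":0.4},{"tx":0,"ty":0,"tz":0,"spin":-1,"claw":0.4},{"tx":0,"ty":0,"tz":0,"spin":-1,"claw":0.4},{"tx":0,"ty":0,"tz":0,"spin":-1,"claw":0.4}]'
python3 -m pendant '[{"tx":0,"ty":0,"tz":0,"spin":-1,"claw":0.4},{"tx":0,"ty":0,"tz":0,"spin":-1,"claw":0.4},{"tx":0,"ty":0,"tz":0,"spin":-1,"claw":0.4},{"tx":0,"ty":0,"tz":0,"spin":-1,"claw":0.4},{"tx":0,"ty":0,"tz":0,"spin":-1,"claw":0.4},{"tx":0,"ty":0,"tz":0,"spin":-1,"claw":0.4},{"tx":0,"ty":0,"tz":0,"spin":-1,"claw":0.4},{"tx":0,"ty":0,"tz":0,"spin":0,"claw":0.4},{"tx":0,"ty":0,"tz":0,"spin":0,"claw":0.4}]'
```

```text
time_s: 12.42
tool_pos: [0.4481, -0.2198, 0.2393]
tool_rot: [180.0, -0.1, 22.1]
force: [-0.4, -0.0, -0.2]
grip_width: 0.0519
grasp_force: 0.0
time_s: 13.68
tool_pos: [0.4478, -0.2197, 0.2385]
tool_rot: [-180.0, -0.0, 62.1]
force: [0.6, -0.0, 0.1]
grip_width: 0.0524
grasp_force: 0.0
time_s: 14.8
tool_pos: [0.4479, -0.2199, 0.2383]
tool_rot: [180.0, -0.0, 89.9]
force: [-0.4, -0.9, 0.4]
grip_width: 0.0521
grasp_force: 0.0
```

```bash
python3 -m pendant '[{"tx":0.38,"ty":0.86,"tz":0,"spin":0,"claw":0.4},{"tx":0.38,"ty":0.86,"tz":0,"spin":0,"claw":0.4},{"tx":0.38,"ty":0.86,"tz":0,"spin":0,"claw":0.4},{"tx":0,"ty":0,"tz":0,"spin":0,"claw":0.4},{"tx":0,"ty":0,"tz":0,"spin":0,"claw":0.4}]'
python3 - <<'E'
from h import *
o=env.get_obs();snap('wrist','w4');I=info('wrist')
snap('scene','sc4');a=cv2.imread('pics/w4.png');b=cv2.imread('pics/sc4.png')
b=np.load('pics/sc4.npy')[160:310,170:370,::-1]
cv2.imwrite('pics/c4.png',np.vstack([cv2.resize(a[:450],(533,300),interpolation=3),cv2.resize(b,(533,300),interpolation=3)]))
for q in([.576,-.1636,.094],[.644,-.0936,.094],[.5895,-.005,.094]):print(proj(0,q,I)*1.5625)
np.savez('w4.npz',K=I[0],R=I[1],t=I[2])
E
```

```text
time_s: 15.42
tool_pos: [0.5765, -0.1635, 0.2377]
tool_rot: [-179.9, 0.0, 90.0]
force: [-0.2, -0.5, 0.4]
grip_width: 0.052
grasp_force: 0.0
[394.287148   295.28416291]
[509.66567855 180.53684409]
[419.23697472   9.09295409]
```

View pics/c4.png

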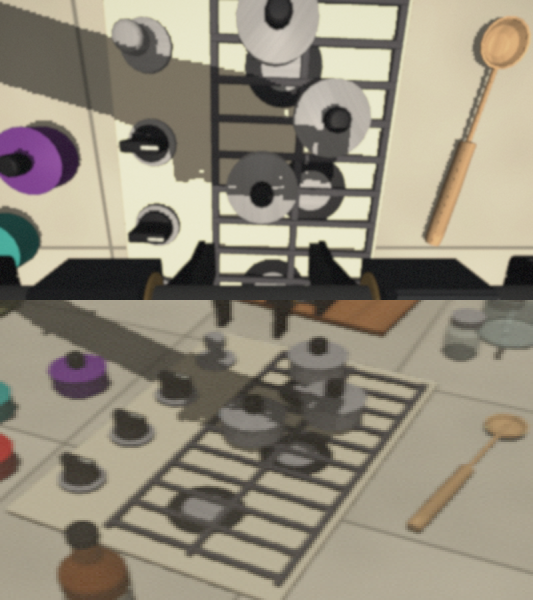

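The wrist view (top) shows the pot grips at (261,193), (337,120) and (278,10), within about 3 mm of my estimates. All the gas bars lie along x, and the fan is out. Next is the near pot.

```bash
python3 -m pendant '[{"tx":0.05,"ty":-0.04,"tz":0.6,"spin":0,"claw":0.4},{"tx":0,"ty":0,"tz":0.8,"spin":0,"claw":0.4},{"tx":0,"ty":0,"tz":0.8,"spin":0,"claw":0.4},{"tx":0,"ty":0,"tz":0.5,"spin":0,"claw":0.4},{"tx":0,"ty":0,"tz":0.25,"spin":0,"claw":0.4},{"tx":0,"ty":0,"tz":0,"spin":0,"claw":0.4},{"tx":0,"ty":0,"tz":0,"spin":0,"claw":1},{"tx":0,"ty":0,"tz":0,"spin":0,"claw":1},{"tx":0,"ty":0,"tz":0,"spin":0,"claw":1},{"tx":0,"ty":0,"tz":0,"spin":0,"claw":1}]' 25
python3 -m pendant '[{"tx":0,"ty":0,"tz":0,"spin":0,"claw":1},{"tx":0,"ty":0,"tz":-0.2,"spin":0,"claw":1},{"tx":0,"ty":0,"tz":-0.5,"spin":0,"claw":1},{"tx":0,"ty":0,"tz":-0.7,"spin":0,"claw":1},{"tx":0,"ty":0,"tz":-0.7,"spin":0,"claw":1},{"tx":0,"ty":0,"tz":-0.3,"spin":0,"claw":1},{"tx":0,"ty":0,"tz":0,"spin":0,"claw":1}]'
```

```text
time_s: 16.77
tool_pos: [0.5755, -0.1606, 0.0911]
tool_rot: [179.9, 0.0, 90.0]
force: [0.3, -0.1, 1.1]
grip_width: 0.0236
grasp_force: 25.0
time_s: 17.65
tool_pos: [0.5753, -0.1606, 0.2111]
tool_rot: [179.9, 0.0, 90.0]
force: [-0.5, 0.0, -3.2]
grip_width: 0.0232
grasp_force: 25.0
```

```bash
python3 -m pendant '[{"tx":0.4,"ty":0,"tz":0,"spin":0,"claw":1},{"tx":0.7,"ty":0,"tz":0,"spin":0,"claw":1},{"tx":0.8,"ty":0,"tz":0,"spin":0,"claw":1},{"tx":0.8,"ty":0,"tz":0,"spin":0,"claw":1},{"tx":0.8,"ty":0,"tz":0,"spin":0,"claw":1},{"tx":0.8,"ty":0,"tz":0,"spin":0,"claw":1},{"tx":0.8,"ty":0,"tz":0,"spin":0,"claw":1},{"tx":0.8,"ty":0,"tz":0,"spin":0,"claw":1},{"tx":0.8,"ty":-0.1,"tz":0,"spin":0,"claw":1},{"tx":0.8,"ty":-0.1,"tz":0,"spin":0,"claw":1}]'
python3 -m pendant '[{"tx":0.8,"ty":-0.1,"tz":0,"spin":0,"claw":1},{"tx":0.8,"ty":0,"tz":0,"spin":0,"claw":1},{"tx":0.8,"ty":0,"tz":0,"spin":0,"claw":1},{"tx":0.8,"ty":0,"tz":0,"spin":0,"claw":1},{"tx":0.5,"ty":0,"tz":0,"spin":0,"claw":1},{"tx":0,"ty":0,"tz":0.4,"spin":0,"claw":1},{"tx":0,"ty":0,"tz":0.7,"spin":0,"claw":1},{"tx":0,"ty":0,"tz":0.7,"spin":0,"claw":1},{"tx":0,"ty":0,"tz":0.4,"spin":0,"claw":1},{"tx":0,"ty":0,"tz":0,"spin":0,"claw":1}]'
```

```text
time_s: 18.9
tool_pos: [0.5628, 0.2172, 0.2085]
tool_rot: [-179.8, 0.0, 90.1]
force: [1.0, -0.6, -2.2]
grip_width: 0.0233
grasp_force: 25.0
time_s: 20.15
tool_pos: [0.5584, 0.3979, 0.0976]
tool_rot: [-179.8, 0.2, 90.0]
force: [-0.5, 0.1, -2.3]
grip_width: 0.0234
grasp_force: 25.0
```

```bash
python3 -m pendant '[{"tx":0,"ty":0,"tz":0.1,"spin":0,"claw":1},{"tx":0,"ty":0,"tz":0.08,"spin":0,"claw":1},{"tx":0,"ty":0,"tz":0.02,"spin":0,"claw":1},{"tx":0,"ty":0,"tz":0,"spin":0,"claw":1},{"tx":0,"ty":0,"tz":0,"spin":0,"claw":1}]'
```

```text
time_s: 20.78
tool_pos: [0.5602, 0.3996, 0.0909]
tool_rot: [180.0, -0.0, 90.0]
force: [-0.0, -0.1, -2.7]
grip_width: 0.0234
grasp_force: 25.0
```

```bash
python3 -m pendant '[{"tx":0,"ty":0,"tz":0.05,"spin":0,"claw":1},{"tx":0,"ty":0,"tz":0.03,"spin":0,"claw":1},{"tx":0,"ty":0,"tz":0,"spin":0,"claw":1}]'
```

```text
time_s: 21.15
tool_pos: [0.5601, 0.3995, 0.0871]
tool_rot: [180.0, -0.0, 90.0]
force: [-0.7, -1.5, 1.5]
grip_width: 0.0235
grasp_force: 25.0
```

```bash
python3 -m pendant '[{"tx":0,"ty":0,"tz":0,"spin":0,"claw":0.4},{"tx":0,"ty":0,"tz":0,"spin":0,"claw":0.4},{"tx":0,"ty":0,"tz":0,"spin":0,"claw":0.4},{"tx":0,"ty":0,"tz":-0.3,"spin":0,"claw":0.4},{"tx":0,"ty":0,"tz":-0.7,"spin":0,"claw":0.4},{"tx":0,"ty":0,"tz":-1,"spin":0,"claw":0.4},{"tx":0,"ty":0,"tz":-1,"spin":0,"claw":0.4},{"tx":-0.8,"ty":0.1,"tz":0,"spin":0,"claw":0.4},{"tx":-0.8,"ty":0.1,"tz":0,"spin":0,"claw":0.4},{"tx":-0.8,"ty":0.1,"tz":0,"spin":0,"claw":0.4}]'
python3 -m pendant '[{"tx":-0.8,"ty":0.1,"tz":0,"spin":0,"claw":0.4},{"tx":-0.8,"ty":0.1,"tz":0,"spin":0,"claw":0.4},{"tx":-0.8,"ty":0.1,"tz":0,"spin":0,"claw":0.4},{"tx":-0.8,"ty":0,"tz":0,"spin":0,"claw":0.4},{"tx":-0.8,"ty":0,"tz":0,"spin":0,"claw":0.4},{"tx":-0.8,"ty":0,"tz":0,"spin":0,"claw":0.4},{"tx":-0.85,"ty":0,"tz":0,"spin":0,"claw":0.4},{"tx":0,"ty":0,"tz":0,"spin":0,"claw":0.4},{"tx":0,"ty":0,"tz":0,"spin":0,"claw":0.4}]'
python3 - <<'E'
from h import *
snap('wrist','w5');I=info('wrist');snap('side','sd5')
a=cv2.imread('pics/w5.png');b=np.load('pics/sd5.npy')[120:,130:350,::-1]
cv2.imwrite('pics/c5.png',np.hstack([cv2.resize(a[:450],(420,236),interpolation=3)[0:236],cv2.resize(b,(380,456),interpolation=3)[:236]]) if 0 else np.vstack([cv2.resize(a[:450],(533,300),interpolation=3),np.hstack([cv2.resize(b,(250,300),interpolation=3),np.zeros((300,283,3),np.uint8)])]))
for q in([.644,-.0936,.094],[.5895,-.005,.094]):print(proj(0,q,I)*1.04167)
E
```

```text
time_s: 22.4
tool_pos: [0.5754, 0.2784, 0.2381]
tool_rot: [179.9, -0.0, 90.0]
force: [0.5, -0.2, -0.2]
grip_width: 0.0522
grasp_force: 0.0
time_s: 23.52
tool_pos: [0.5902, -0.0022, 0.2376]
tool_rot: [179.9, -0.1, 90.0]
force: [0.4, -0.1, -1.2]
grip_width: 0.052
grasp_force: 0.0
[314.67292239 283.67916469]
[262.02351679 201.3052288 ]
```

View pics/c5.png

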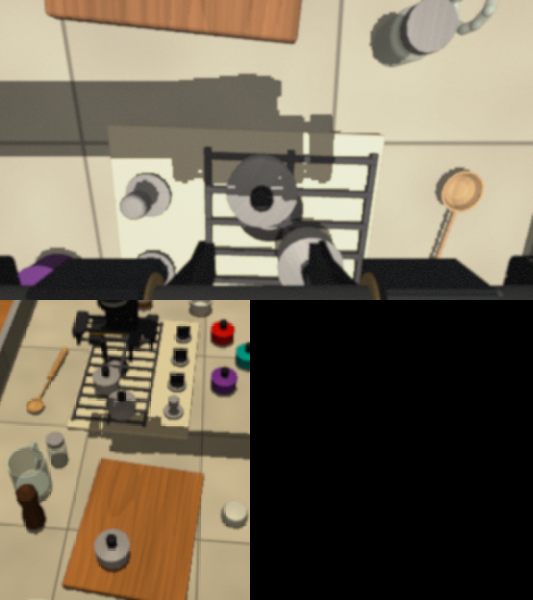

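The first pot stands on the board at (112,545) in the lower panel. The next grip, at (261,198), is right under the tool.

```bash
python3 -m pendant '[{"tx":0,"ty":-0.02,"tz":0.6,"spin":0,"claw":0.4},{"tx":0,"ty":0,"tz":0.8,"spin":0,"claw":0.4},{"tx":0,"ty":0,"tz":0.8,"spin":0,"claw":0.4},{"tx":0,"ty":0,"tz":0.5,"spin":0,"claw":0.4},{"tx":0,"ty":0,"tz":0.23,"spin":0,"claw":0.4},{"tx":0,"ty":0,"tz":0,"spin":0,"claw":0.4},{"tx":0,"ty":0,"tz":0,"spin":0,"claw":1},{"tx":0,"ty":0,"tz":0,"spin":0,"claw":1},{"tx":0,"ty":0,"tz":0,"spin":0,"claw":1},{"tx":0,"ty":0,"tz":0,"spin":0,"claw":1}]' 25
python3 -m pendant '[{"tx":0,"ty":0,"tz":0,"spin":0,"claw":1},{"tx":0,"ty":0,"tz":-0.2,"spin":0,"claw":1},{"tx":0,"ty":0,"tz":-0.5,"spin":0,"claw":1},{"tx":0,"ty":0,"tz":-0.7,"spin":0,"claw":1},{"tx":0,"ty":0,"tz":-0.6,"spin":0,"claw":1},{"tx":0,"ty":0,"tz":0,"spin":0,"claw":1}]'
```

```text
time_s: 24.88
tool_pos: [0.5896, -0.0031, 0.0906]
tool_rot: [179.9, -0.0, 90.0]
force: [1.3, 0.7, 1.7]
grip_width: 0.0229
grasp_force: 25.0
time_s: 25.62
tool_pos: [0.5903, -0.003, 0.1924]
tool_rot: [179.7, -0.0, 90.0]
force: [-0.2, -0.2, -3.5]
grip_width: 0.0231
grasp_force: 25.0
```

```bash
python3 -m pendant '[{"tx":0.4,"ty":0,"tz":0,"spin":0,"claw":1},{"tx":0.8,"ty":-0.3,"tz":0,"spin":0,"claw":1},{"tx":0.8,"ty":-0.4,"tz":0,"spin":0,"claw":1},{"tx":0.8,"ty":-0.4,"tz":0,"spin":0,"claw":1},{"tx":0.8,"ty":-0.4,"tz":0,"spin":0,"claw":1},{"tx":0.8,"ty":-0.4,"tz":0,"spin":0,"claw":1},{"tx":0.8,"ty":-0.3,"tz":0,"spin":0,"claw":1},{"tx":0.7,"ty":-0.2,"tz":0,"spin":0,"claw":1},{"tx":0.36,"ty":0,"tz":0,"spin":0,"claw":1},{"tx":0,"ty":0,"tz":0,"spin":0,"claw":1}]'
python3 -m pendant '[{"tx":0,"ty":0,"tz":0.4,"spin":0,"claw":1},{"tx":0,"ty":0,"tz":0.7,"spin":0,"claw":1},{"tx":0,"ty":0,"tz":0.5,"spin":0,"claw":1},{"tx":0,"ty":0,"tz":0.25,"spin":0,"claw":1},{"tx":0,"ty":0,"tz":0.1,"spin":0,"claw":1},{"tx":0,"ty":0,"tz":0.05,"spin":0,"claw":1},{"tx":0,"ty":0,"tz":0,"spin":0,"claw":1},{"tx":0,"ty":0,"tz":0,"spin":0,"claw":1}]'
```

```text
time_s: 26.88
tool_pos: [0.4681, 0.311, 0.1887]
tool_rot: [-179.9, 0.1, 90.2]
force: [-0.3, -0.9, -3.5]
grip_width: 0.0231
grasp_force: 25.0
time_s: 27.88
tool_pos: [0.4694, 0.3103, 0.0908]
tool_rot: [179.9, -0.0, 90.0]
force: [0.9, 0.3, -3.7]
grip_width: 0.0231
grasp_force: 25.0
```

```bash
python3 -m pendant '[{"tx":0,"ty":0,"tz":0.05,"spin":0,"claw":1},{"tx":0,"ty":0,"tz":0.04,"spin":0,"claw":1},{"tx":0,"ty":0,"tz":0,"spin":0,"claw":1}]'
python3 -m pendant '[{"tx":0,"ty":0,"tz":0,"spin":0,"claw":0.4},{"tx":0,"ty":0,"tz":0,"spin":0,"claw":0.4},{"tx":0,"ty":0,"tz":0,"spin":0,"claw":0.4},{"tx":0,"ty":0,"tz":-0.3,"spin":0,"claw":0.4},{"tx":0,"ty":0,"tz":-0.7,"spin":0,"claw":0.4},{"tx":0,"ty":0,"tz":-1,"spin":0,"claw":0.4},{"tx":0,"ty":0,"tz":-1,"spin":0,"claw":0.4},{"tx":-0.8,"ty":0.4,"tz":0,"spin":0,"claw":0.4},{"tx":-0.8,"ty":0.4,"tz":0,"spin":0,"claw":0.4},{"tx":-0.8,"ty":0.4,"tz":0,"spin":0,"claw":0.4}]'
python3 -m pendant '[{"tx":-0.8,"ty":0.4,"tz":0,"spin":0,"claw":0.4},{"tx":-0.8,"ty":0.4,"tz":0,"spin":0,"claw":0.4},{"tx":-0.8,"ty":0.4,"tz":0,"spin":0,"claw":0.4},{"tx":-0.8,"ty":0.4,"tz":0,"spin":0,"claw":0.4},{"tx":-0.8,"ty":0.4,"tz":0,"spin":0,"claw":0.4},{"tx":-0.8,"ty":0.2,"tz":0,"spin":0,"claw":0.4},{"tx":-0.85,"ty":0,"tz":0,"spin":0,"claw":0.4},{"tx":0,"ty":0,"tz":0,"spin":0,"claw":0.4},{"tx":0,"ty":0,"tz":0,"spin":0,"claw":0.4}]'
python3 - <<'E'
from h import *
snap('wrist','w6');I=info('wrist');snap('side','sd6')
a=cv2.imread('pics/w6.png');b=np.load('pics/sd6.npy')[120:,130:350,::-1]
cv2.imwrite('pics/c6.png',np.hstack([cv2.resize(a[:450],(533,300),interpolation=3),cv2.resize(b,(250,300),interpolation=3)]))
for q in([.641,-.0936,.094],):print(proj(0,q,I)*1.04167)
E
```

```text
time_s: 28.25
tool_pos: [0.4693, 0.3101, 0.0866]
tool_rot: [180.0, -0.0, 90.0]
force: [-2.2, -2.2, 3.0]
grip_width: 0.0232
grasp_force: 25.0
time_s: 29.5
tool_pos: [0.5297, 0.1889, 0.2371]
tool_rot: [179.9, -0.0, 90.0]
force: [0.8, -0.3, -0.6]
grip_width: 0.0521
grasp_force: 0.0
time_s: 30.62
tool_pos: [0.6392, -0.0917, 0.2363]
tool_rot: [179.9, -0.1, 90.0]
force: [0.1, 0.2, -1.2]
grip_width: 0.0524
grasp_force: 0.0
[264.61227621 200.90748346]
```

View pics/c6.png

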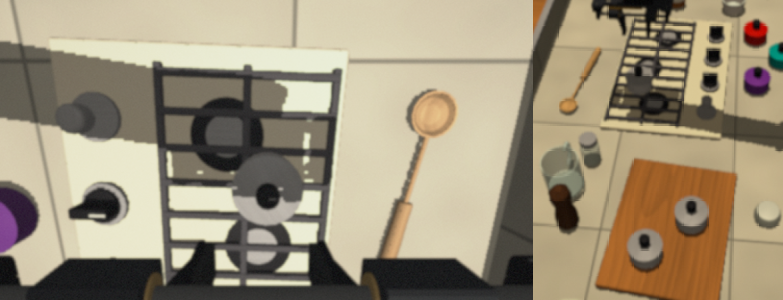

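The grip is at (267,194), about 3 mm off, so I'll correct and grasp. The board shows two pots upright.

```bash
python3 -m pendant '[{"tx":0.05,"ty":0.06,"tz":0.6,"spin":0,"claw":0.4},{"tx":0,"ty":0,"tz":0.8,"spin":0,"claw":0.4},{"tx":0,"ty":0,"tz":0.8,"spin":0,"claw":0.4},{"tx":0,"ty":0,"tz":0.5,"spin":0,"claw":0.4},{"tx":0,"ty":0,"tz":0.21,"spin":0,"claw":0.4},{"tx":0,"ty":0,"tz":0,"spin":0,"claw":0.4},{"tx":0,"ty":0,"tz":0,"spin":0,"claw":1},{"tx":0,"ty":0,"tz":0,"spin":0,"claw":1},{"tx":0,"ty":0,"tz":0,"spin":0,"claw":1},{"tx":0,"ty":0,"tz":0,"spin":0,"claw":1}]' 25
python3 -m pendant '[{"tx":0,"ty":0,"tz":0,"spin":0,"claw":1},{"tx":0,"ty":0,"tz":-0.2,"spin":0,"claw":1},{"tx":0,"ty":0,"tz":-0.5,"spin":0,"claw":1},{"tx":0,"ty":0,"tz":-0.7,"spin":0,"claw":1},{"tx":0,"ty":0,"tz":-0.6,"spin":0,"claw":1},{"tx":0,"ty":0,"tz":0,"spin":0,"claw":1}]'
```

```text
time_s: 31.98
tool_pos: [0.6428, -0.0901, 0.0908]
tool_rot: [179.9, 0.0, 90.0]
force: [1.7, -0.2, 1.4]
grip_width: 0.0233
grasp_force: 25.0
time_s: 32.72
tool_pos: [0.6432, -0.0903, 0.1927]
tool_rot: [179.7, 0.0, 90.0]
force: [0.1, -0.3, -2.4]
grip_width: 0.0232
grasp_force: 25.0
```

```bash
python3 -m pendant '[{"tx":0.4,"ty":0,"tz":0,"spin":0,"claw":1},{"tx":0.8,"ty":-0.3,"tz":0,"spin":0,"claw":1},{"tx":0.8,"ty":-0.3,"tz":0,"spin":0,"claw":1},{"tx":0.8,"ty":-0.3,"tz":0,"spin":0,"claw":1},{"tx":0.8,"ty":-0.3,"tz":0,"spin":0,"claw":1},{"tx":0.8,"ty":-0.3,"tz":0,"spin":0,"claw":1},{"tx":0.8,"ty":-0.2,"tz":0,"spin":0,"claw":1},{"tx":0.7,"ty":-0.16,"tz":0,"spin":0,"claw":1},{"tx":0.3,"ty":0,"tz":0,"spin":0,"claw":1},{"tx":0,"ty":0,"tz":0,"spin":0,"claw":1}]'
python3 -m pendant '[{"tx":0,"ty":0,"tz":0.4,"spin":0,"claw":1},{"tx":0,"ty":0,"tz":0.7,"spin":0,"claw":1},{"tx":0,"ty":0,"tz":0.5,"spin":0,"claw":1},{"tx":0,"ty":0,"tz":0.25,"spin":0,"claw":1},{"tx":0,"ty":0,"tz":0.1,"spin":0,"claw":1},{"tx":0,"ty":0,"tz":0.05,"spin":0,"claw":1},{"tx":0,"ty":0,"tz":0,"spin":0,"claw":1},{"tx":0,"ty":0,"tz":0,"spin":0,"claw":1}]'
```

```text
time_s: 33.98
tool_pos: [0.5482, 0.2209, 0.1888]
tool_rot: [-179.9, 0.1, 90.1]
force: [-0.1, -0.7, -3.1]
grip_width: 0.0236
grasp_force: 25.0
time_s: 34.98
tool_pos: [0.5495, 0.2202, 0.0909]
tool_rot: [179.9, -0.0, 90.0]
force: [0.0, 0.1, -2.9]
grip_width: 0.0234
grasp_force: 25.0
```

```bash
python3 -m pendant '[{"tx":0,"ty":0,"tz":0.05,"spin":0,"claw":1},{"tx":0,"ty":0,"tz":0.04,"spin":0,"claw":1},{"tx":0,"ty":0,"tz":0,"spin":0,"claw":1}]'
python3 -m pendant '[{"tx":0,"ty":0,"tz":0,"spin":0,"claw":0.4},{"tx":0,"ty":0,"tz":0,"spin":0,"claw":0.4},{"tx":0,"ty":0,"tz":0,"spin":0,"claw":0.4},{"tx":0,"ty":0,"tz":-0.3,"spin":0,"claw":0.4},{"tx":0,"ty":0,"tz":-0.7,"spin":0,"claw":0.4},{"tx":0,"ty":0,"tz":-1,"spin":0,"claw":0.4},{"tx":0,"ty":0,"tz":-1,"spin":0,"claw":0.4},{"tx":-0.8,"ty":-0.3,"tz":0,"spin":0,"claw":0.4},{"tx":-0.8,"ty":-0.3,"tz":0,"spin":0,"claw":0.4},{"tx":-0.8,"ty":-0.3,"tz":0,"spin":0,"claw":0.4}]'
python3 -m pendant '[{"tx":-0.8,"ty":-0.3,"tz":0,"spin":0,"claw":0.4},{"tx":-0.8,"ty":-0.3,"tz":0,"spin":0,"claw":0.4},{"tx":-0.76,"ty":-0.37,"tz":0,"spin":0,"claw":0.4},{"tx":0,"ty":0,"tz":0,"spin":0,"claw":0.4},{"tx":0,"ty":0,"tz":0,"spin":0,"claw":0.4}]'
python3 - <<'E'
from h import *
snap('wrist','w7');I=info('wrist');snap('side','sd7')
a=cv2.imread('pics/w7.png');b=np.load('pics/sd7.npy')[120:,130:350,::-1]
cv2.imwrite('pics/c7.png',np.hstack([cv2.resize(a[:450],(400,225),interpolation=3),cv2.resize(b[:,:],(400,480),interpolation=3)[:225]]) if 0 else cv2.resize(b,(500,600),interpolation=3))
E
```

```text
time_s: 35.35
tool_pos: [0.5492, 0.2201, 0.0867]
tool_rot: [180.0, -0.0, 90.0]
force: [-1.5, -1.7, 5.7]
grip_width: 0.0231
grasp_force: 25.0
time_s: 36.6
tool_pos: [0.5038, 0.0988, 0.2369]
tool_rot: [179.9, -0.0, 90.0]
force: [0.8, 0.7, 0.5]
grip_width: 0.0523
grasp_force: 0.0
time_s: 37.22
tool_pos: [0.456, -0.0174, 0.2365]
tool_rot: [179.9, -0.0, 90.0]
force: [0.7, 0.8, 0.4]
grip_width: 0.0519
grasp_force: 0.0
```

View pics/c7.png

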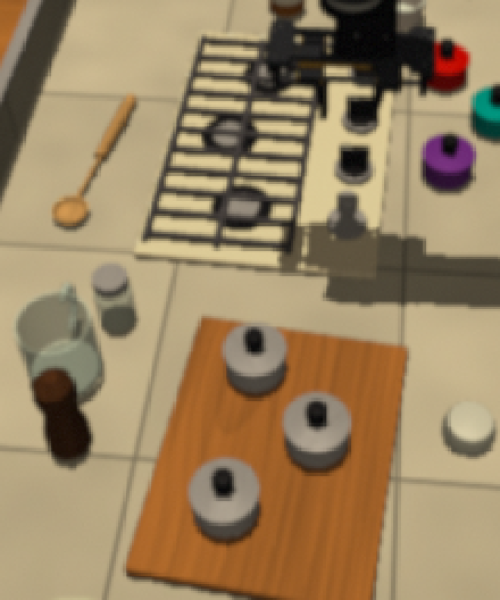

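All three pots stand upright on the board at (255,358), (317,430) and (224,498). The hob is clear and the fan is still out, so I can push it home.

```bash
python3 -m pendant '[{"tx":0,"ty":0,"tz":0.8,"spin":0,"claw":0.4},{"tx":0,"ty":0,"tz":0.9,"spin":0,"claw":0.4},{"tx":0,"ty":0,"tz":0.9,"spin":0,"claw":0.4},{"tx":0,"ty":0,"tz":0.5,"spin":0,"claw":0.4},{"tx":0,"ty":0,"tz":0.3,"spin":0,"claw":0.4},{"tx":0,"ty":0,"tz":0,"spin":0,"claw":0.4},{"tx":0,"ty":0,"tz":0,"spin":0,"claw":1},{"tx":0,"ty":0,"tz":0,"spin":0,"claw":1},{"tx":0,"ty":0,"tz":0,"spin":0,"claw":1},{"tx":0,"ty":0,"tz":0,"spin":0,"claw":1}]' 35
python3 -m pendant '[{"tx":0,"ty":0,"tz":0.1,"spin":0,"claw":1},{"tx":0,"ty":0,"tz":0.1,"spin":0,"claw":1},{"tx":0,"ty":0,"tz":0.1,"spin":0,"claw":1},{"tx":0,"ty":0,"tz":0.04,"spin":0,"claw":1},{"tx":0,"ty":0,"tz":0,"spin":0,"claw":1},{"tx":0,"ty":0,"tz":0,"spin":0,"claw":1}]'
```

```text
time_s: 38.58
tool_pos: [0.4555, -0.018, 0.0662]
tool_rot: [180.0, -0.0, 90.0]
force: [-3.3, 1.1, 5.7]
grip_width: 0.0281
grasp_force: 35.0
time_s: 39.33
tool_pos: [0.4554, -0.0181, 0.0483]
tool_rot: [-180.0, 0.0, 90.0]
force: [1.7, -0.3, -6.1]
grip_width: 0.0282
grasp_force: 35.0
```

Travelled 17.9 mm. I'll nudge it a little more until it seats.

```bash
python3 -m pendant '[{"tx":0,"ty":0,"tz":0.03,"spin":0,"claw":1},{"tx":0,"ty":0,"tz":0.02,"spin":0,"claw":1},{"tx":0,"ty":0,"tz":0,"spin":0,"claw":1}]'
python3 -m pendant '[{"tx":0,"ty":0,"tz":-0.02,"spin":0,"claw":0.4},{"tx":0,"ty":0,"tz":0,"spin":0,"claw":0.4},{"tx":0,"ty":0,"tz":0,"spin":0,"claw":0.4},{"tx":0,"ty":0,"tz":0,"spin":0,"claw":0.4},{"tx":0,"ty":0,"tz":-0.2,"spin":0,"claw":0.4},{"tx":0,"ty":0,"tz":-0.6,"spin":0,"claw":0.4},{"tx":0,"ty":0,"tz":-1,"spin":0,"claw":0.4},{"tx":0,"ty":0,"tz":-1,"spin":0,"claw":0.4},{"tx":0,"ty":0,"tz":-1,"spin":0,"claw":0.4},{"tx":0,"ty":0,"tz":0,"spin":0,"claw":0.4}]'
python3 - <<'E'
from h import *
snap('scene','sc8');snap('side','sd8')
a=np.load('pics/sc8.npy')[90:290,130:390,::-1];b=np.load('pics/sd8.npy')[120:,130:350,::-1]
cv2.imwrite('pics/c8.png',np.hstack([cv2.resize(a,(420,323),interpolation=3),cv2.resize(b,(269,323),interpolation=3)]))
E
```

```text
time_s: 39.7
tool_pos: [0.4556, -0.018, 0.0481]
tool_rot: [-180.0, -0.0, 90.0]
force: [-5.5, 0.4, 15.1]
grip_width: 0.0284
grasp_force: 35.0
time_s: 40.95
tool_pos: [0.4581, -0.018, 0.2421]
tool_rot: [179.5, -0.0, 90.0]
force: [0.1, -0.2, 0.2]
grip_width: 0.0522
grasp_force: 0.0
```

View pics/c8.png

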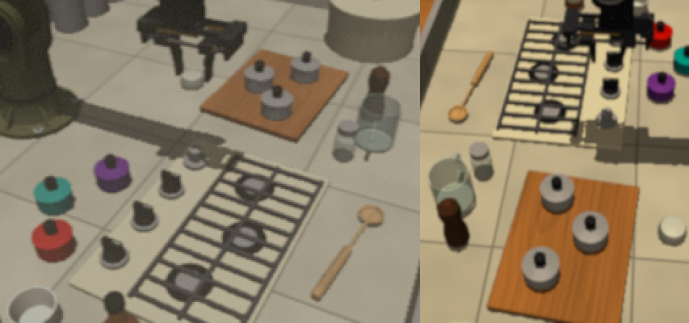

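The final picture shows the fan home at (195,155), all knobs off, three pots on the board and the bystanders where they were. I'm handing in.

```bash
python3 -c "
from cell import env
print(env.sign_off())"
```

```text
the job is handed in; nothing more can be done
None
```

The job is done and handed in after about 41 s of robot time: I pulled the fan switch out, turned the lit gas knob off, stood all three pots upright on the board, then pushed the fan home, with nothing else disturbed in the last picture.

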